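# Put the sharpening stone away in its sliding-cover case

### The job

Slide the cover of the green case all the way back, take the long sharpening stone out of the drying rack, put it away in the case lying flat on its broad face, and slide the cover fully shut again. The stone must already be flat when it goes into the case and be set down gently there: never lower it in on edge, tip it over inside, or drop it in; turn it by laying it down on the bench and taking it up again across its width. Leave the short stone in its slot, and leave the oil can and the wrench where they are.

Things in the scene. Friction and masses are not known exactly. Their poses are not given: they have to be found in the camera images.
- case: Green steel case fixed to the bench, 330 mm long (y), 156 wide (x), 57 high. Origin: centre of its underside. Its -y half is an open bay, inside 140 (x) by 153 mm (y -157 to -4); 142 mm of that is clear with the cover fully back. The +y half is closed, solid to 44 mm. Side walls 8 mm thick, 57 high, with lips 4 mm inwards over the cover; end wall at -y 8 mm thick, 44 high.
- bay (a point): Centre of the bay's floor, 6 mm above the bench; same axes as the case.
- cover (a joint): The sliding cover, an aluminium plate 138 mm wide, 160 mm long, 6 mm thick, its top 53 mm above the bench. 0 = fully shut over the bay, 0.150 = fully back over the closed half; it slides along the case's +y to open and stays where it is left, rubbing with about 2 N.
- cover_handle (a point): Centre of the top of the cover's handle: a wooden rib in the middle of the cover, 70 mm long (case x), 12 mm thick (case y), rising 30 mm above the cover, so its top is 83 mm above the bench. Moves with the cover; same axes as the case.
- rack: Pale wooden drying rack fixed to the bench, 150 by 150 mm, base 8 mm thick. Origin: centre of its underside. Two slots run along its x, centred at y = -42.5 and +42.5 mm, each between two strips 29 mm apart, 8 mm thick, 110 mm long, tops 24 mm above the bench. Each slot holds one stone on edge; which is in which varies.
- long_stone: The long grey sharpening stone, about 0.34 kg: 120 mm long (its x axis), 25 mm thick (y), 50 mm wide (z). Origin at its centre. It starts standing on edge in the rack (z up), its top 58 mm above the bench. Lying flat on a broad face its y axis is vertical, up or down.
- short_stone: Bystander: a like stone only 75 mm long, 25 mm thick, 50 mm wide, on edge in the other slot. Origin at its centre, axes alike.
- oil_can: Bystander: upright steel can, 66 mm across, 85 mm high, beyond the work. Origin at the centre of its underside.
- wrench: Bystander: open-ended wrench lying on the bench beyond the work. Origin at the middle of its underside, x along its length.
Mind the look-alikes: they are no part of the job. What is shaped like the long_stone but blue or yellow is not meant.

How it is judged:
On the way, in this order (a step that is already met when the one before it is completed fails the run):
1. the cover is slid all the way back (to within 20 mm of its stop) (value of joint cover above 0.13 m), for 0.2 s.
2. the long stone lies flat on the floor of the bay, let go and still ((angle between long_stone's own y axis and vertical below 0.12 rad or angle between long_stone's own y axis and vertical above 3.02 rad) and x of long_stone in the frame of case between -0.065 and 0.065 m and y of long_stone in the frame of case between -0.157 and -0.004 m and z of long_stone in the frame of case between 0.012 and 0.026 m and linear speed of long_stone below 0.02 m/s and contact force between the fingers and long_stone below 0.2 N), for 0.2 s.
At the end, for the whole second after the job is handed in: The long stone lies flat (a broad face down, within 0.12 rad) and still on the floor of the bay, let go, the cover is shut to within 6 mm, the short stone is within 30 mm of where it stood and the oil can and the wrench within 40 mm of where they were (all of step 2 and value of joint cover below 0.006 m and distance of short_stone from where it was at the start of the episode below 0.03 m and distance of each of oil_can, wrench from where it was at the start of the episode below 0.04 m); the robot touches nothing.
It fails at once if the long stone is on edge or tipped (more than 0.6 rad from flat) inside the case, below its rim (x of long_stone in the frame of case between -0.075 and 0.075 m and y of long_stone in the frame of case between -0.16 and 0 m and z of long_stone in the frame of case below 0.045 m and angle between long_stone's own y axis and vertical between 0.6 and 2.54 rad).
It fails at once if the long stone is dropped or thrown into the case (faster than 0.6 m/s inside it) (x of long_stone in the frame of case between -0.075 and 0.075 m and y of long_stone in the frame of case between -0.16 and 0 m and z of long_stone in the frame of case below 0.045 m and linear speed of long_stone above 0.6 m/s).
It fails at once if the short stone is moved by more than 30 mm (distance of short_stone from where it was at the start of the episode above 0.03 m).
It fails at once if the oil can or the wrench is moved by more than 40 mm (distance of any of oil_can, wrench from where it was at the start of the episode above 0.04 m).
It also fails if it takes over 72 s, if anything falls off the work surface, if the arm or the gripper's body presses on something with over 40 N, if the wrist force passes 120 N, or if a joint passes its speed limit or range.

### The arm

A 6-joint arm with a two-finger parallel gripper is mounted at the origin on the work surface. World frame = base frame: x ahead of the robot, y to its left, z up, the work surface at z = 0. Lengths are in m, angles in rad, forces in N, time in s.
With the tool pointing down it reaches from about 0.4 to 0.825 m from the base axis. Payload 7 kg.
Tool frame: the origin (TCP) lies at the centre of the arm's flange, where the gripper is bolted on; the fingertips stand 178 mm ahead of it and the grasp point (between the pads) lies arm.tcp_to_grasp ahead of it (arm.tcp_to_grasp is the distance from the TCP to the grasp point, in m); z points along the fingers, y is the direction in which the jaws open and shut (so a half turn about z gives the same grasp; the last joint's range is limited). The gripper opens to 88 mm and grips with 3 to 60 N. Pads are 19 mm wide; open, the fingers measure 130 mm over their backs; the gripper's body (78 mm by 193 mm) begins 47 mm behind the grasp point.
Start: joints at [1.611, 0.359, 0.012, 0, -1.224, -0.288], TCP at [0.166, 0.654, 0.405] pointing down, gripper open.
Joint ranges: [-3.07, 3.07], [-1.43, 2.12], [-1.02, 1.25], [-3.03, 1.67], [-3.05, -0], [-3.03, 3.03]. Speed limits (rad/s): [2.39, 2.39, 3.01, 3.14, 3.14, 3.14].

### API

Orientations are given as [roll, pitch, yaw] about the fixed x, y, z axes, in that order (R = Rz(yaw) Ry(pitch) Rx(roll)).
In Python, from station import arm gives the robot as it stands.
- The arm moves only by the tool move_arm, never from a script. Its argument "deltas" is a list of rows, each a list of 6 numbers: the shift along the world's x, y, z in mm, then the turn, a rotation vector about the world's x, y, z in degrees. In form: [[tx, ty, tz, ax, ay, az], ...]. A call has exactly 5 rows; each row shifts and turns the commanded pose from where the row before left it; what a row does not reach is not made up. A row lasts 1/12 s, in which the tool goes at most 41.7 mm and 7.16 degrees, less where a joint would pass 70% of its speed; a pose out of reach is approached as far as the arm can. A call with a gripper value outside its range is refused whole. "claw" is the closure in counts, from 0 (fully open) to 255 (shut), set as the call begins (left out, the last holds). The fingers move at their own pace and stop on an object; "squeeze" is the grip in N (left out, the last holds). Time passes only in rows, so rows that do not move let the fingers close, or fill a call up. It gives the time, the measured TCP pose, the force and the opening at its end, in the units of the state.
- arm.get_state(): the state, without advancing time (a new reading comes with each control period).
- arm.grab_frame(name): name is "scene" or "top" or "wrist"; returns the picture (384x512x3 uint8, red, green, blue); there is no depth.
- arm.calibration(name): a dict with "intrinsics" (3x3 intrinsics, pixels), "T" (4x4, takes a point from camera to world coordinates); the wrist camera has in their place "mount" (4x4, takes a point from camera to tool coordinates, whose origin is the TCP and whose axes are the flange's). Camera axes: x right, y up, looking along -z (the intrinsics and any distortion apply to the point x, -y, -z); pixel columns grow to the right and rows downward; lengths in m; the calibration is good to about 2 mm. A picture is of the moment at which its call begins: read the wrist's pose just before it. calibration takes no time and is no camera call.
- arm.job_done(): hands the job in, once; it reports no verdict.
Trained networks look in the newest picture that a camera, given by its name, has taken for a name from the list of things; names that differ only in an ending like _2 or _b are one class to them, and where a whole thing is asked for, a point or a joint stands for the part that bears it (a point fixed in the world has none). Each returns a list of dicts, best first, with "score" (0 to 1); they miss things now and then, are a little off and sometimes report something else, mostly with a low value. They report only what shows in the picture. A call takes as long as a camera call. They do not tell look-alikes from the thing itself.
- arm.spot_in(thing, camera): "xy" ([column, row] in pixels, amid what is visible of it).
- arm.masks_of(thing, camera): "pixels" (384x512 bool, what is visible of it) and "xy" ([column, row] in pixels, amid what is visible of it).
- arm.spot_point(thing, camera): "xy" ([column, row] in pixels: a listed point, or the origin of a listed thing).
The state is a dict: "t": time; "q": joint angles; "qd": joint speeds; "joint_efforts": joint torques, N m; "eef_pos": TCP position; "ee_rot": TCP orientation; "force": force on the tool from outside, world axes, zero at the start; "moment": the same for the moment, N m; "width": finger opening in m.
Only numpy, scipy, OpenCV 4.12 (cv2) and the standard library are available. Lean on these libraries where they do the work, as an engineer would, in place of code of your own. Each camera call takes 0.05 s, during which the arm holds its last target. There are 200 camera calls.

## Working session

There is one attempt and no reset: what is moved stays moved. The work goes in short steps, Python scripts to look and compute and a tool call to move; the robot and the scene stay as the last step left them, time stands still between calls to the robot, and variables do not carry over. Pictures are saved under pics/ and viewed, about 8 in all and at most 12, crops included, and the job is handed in when it is done.

Besides the shell and the picture viewer there is one more tool, called after "Request:" by a JSON object that holds its "op" and its "data". move_arm: Moves the arm, as the interface text tells. Its arguments: {"type":"object","properties":{"deltas":{"type":"array","items":{"type":"array","items":{"type":"number"}}},"claw":{"type":"number"},"squeeze":{"type":"number"}},"required":["deltas"]}

```bash
ls; mkdir -p pics
cat > h.py <<'E'
import numpy as np, cv2
from station import arm
from scipy.spatial.transform import Rotation as R
def campose(cam, st=None):
    c=arm.calibration(cam); K=np.array(c["intrinsics"])
    if cam=="wrist":
        st=st or arm.get_state(); T=np.eye(4); T[:3,:3]=R.from_euler('xyz',st["ee_rot"]).as_matrix(); T[:3,3]=st["eef_pos"]
        T=T@np.array(c["mount"])
    else: T=np.array(c["T"])
    return K,T,c
def ray(cam,uv,st=None):
    K,T,c=campose(cam,st); d=np.linalg.inv(K)@[uv[0],uv[1],1]
    if 'distortion' in c: pass
    d=T[:3,:3]@np.array([d[0],-d[1],-d[2]]); return T[:3,3],d/np.linalg.norm(d)
def atz(cam,uv,z,st=None):
    o,d=ray(cam,uv,st); return o+d*(z-o[2])/d[2]
def proj(cam,P,st=None):
    K,T,c=campose(cam,st); p=(np.asarray(P,float)-T[:3,3])@T[:3,:3]; p=p*[1,-1,-1]; q=p@K.T; return q[...,:2]/q[...,2:]
def tri(rays):
    A=np.zeros((3,3));b=np.zeros(3)
    for o,d in rays:
        M=np.eye(3)-np.outer(d,d);A+=M;b+=M@o
    x=np.linalg.solve(A,b); return x,[np.linalg.norm((np.eye(3)-np.outer(d,d))@(x-o)) for o,d in rays]
def save(img,name,s=1):
    cv2.imwrite("pics/"+name,cv2.resize(img[:,:,::-1],None,fx=s,fy=s,interpolation=cv2.INTER_CUBIC))
E
python3 - <<'E'
from h import *
np.set_printoptions(precision=3,suppress=True)
print(arm.get_state(), arm.tcp_to_grasp)
for c in("scene","top","wrist"): print(c,{k:np.array(v).round(3).tolist() for k,v in arm.calibration(c).items()})
ims=[arm.grab_frame(c) for c in("scene","top")]
save(np.hstack(ims),"a.png",0.78)
cv2.imwrite("pics/raw_scene.png",ims[0][:,:,::-1]);cv2.imwrite("pics/raw_top.png",ims[1][:,:,::-1])
for c in("scene","top"):
  for t in("case","rack","long_stone","short_stone","oil_can","wrench","cover_handle","bay"):
    print(c,t,[(np.round(x["xy"]).tolist(),round(x["score"],2)) for x in arm.spot_point(t,c)[:4]])
E
```

```text
pics
{'t': 0.0, 'q': array([ 1.611,  0.359,  0.011, -0.   , -1.224, -0.288]), 'qd': array([ 0.001, -0.001, -0.001,  0.002, -0.   , -0.001]), 'joint_efforts': array([  0.   , -58.272,  29.305,   6.997,   0.007,  -0.   ]), 'eef_pos': array([0.166, 0.654, 0.404]), 'ee_rot': array([ 3.14 , -0.   , -0.248]), 'force': array([-0.05 , -0.476, -0.49 ]), 'moment': array([ 0.048, -0.059, -0.035]), 'width': 0.08730373045769596} 0.1593
scene {'intrinsics': [[376.396, 0.0, 253.976], [0.0, 376.396, 197.117], [0.0, 0.0, 1.0]], 'T': [[0.311, -0.663, 0.68, 1.183], [0.95, 0.217, -0.223, -0.377], [0.0, 0.716, 0.698, 0.78], [0.0, 0.0, 0.0, 1.0]]}
top {'intrinsics': [[480.711, 0.0, 254.358], [0.0, 480.711, 185.609], [0.0, 0.0, 1.0]], 'T': [[0.012, 0.976, -0.219, 0.161], [-1.0, 0.011, -0.009, -0.153], [-0.006, 0.219, 0.976, 1.601], [0.0, 0.0, 0.0, 1.0]]}
wrist {'intrinsics': [[305.25, 0.0, 251.777], [0.0, 305.25, 191.3], [0.0, 0.0, 1.0]], 'mount': [[-0.0, 0.961, 0.278, 0.073], [1.0, 0.0, -0.0, 0.001], [-0.0, 0.278, -0.961, 0.02], [0.0, 0.0, 0.0, 1.0]]}
scene case [([379.0, 210.0], 0.76)]
scene rack [([185.0, 232.0], 0.97)]
scene long_stone [([110.0, 203.0], 0.86), ([106.0, 251.0], 0.83), ([173.0, 173.0], 0.6), ([380.0, 212.0], 0.59)]
scene short_stone [([198.0, 225.0], 0.65)]
scene oil_can [([287.0, 272.0], 0.89)]
scene wrench [([222.0, 290.0], 0.87), ([287.0, 271.0], 0.2)]
scene cover_handle [([359.0, 197.0], 0.55)]
scene bay [([352.0, 213.0], 0.75)]
top case [([161.0, 161.0], 0.58)]
top rack [([319.0, 195.0], 0.62)]
top long_stone [([375.0, 191.0], 0.88), ([335.0, 199.0], 0.85), ([316.0, 257.0], 0.85), ([317.0, 196.0], 0.64)]
top short_stone [([306.0, 189.0], 0.47), ([335.0, 201.0], 0.35)]
top oil_can [([253.0, 132.0], 0.87)]
top wrench [([302.0, 136.0], 0.51)]
top cover_handle [([180.0, 161.0], 0.9), ([161.0, 165.0], 0.27)]
top bay []
```

Run:
```python
import cv2,numpy as np
s=cv2.imread("pics/raw_scene.png");t=cv2.imread("pics/raw_top.png")
t2=cv2.resize(t[80:300,90:430],None,fx=2.35,fy=2.35,interpolation=cv2.INTER_CUBIC)
cv2.imwrite("pics/b.png",t2)
```

```text
(no output)
```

View pics/a.png

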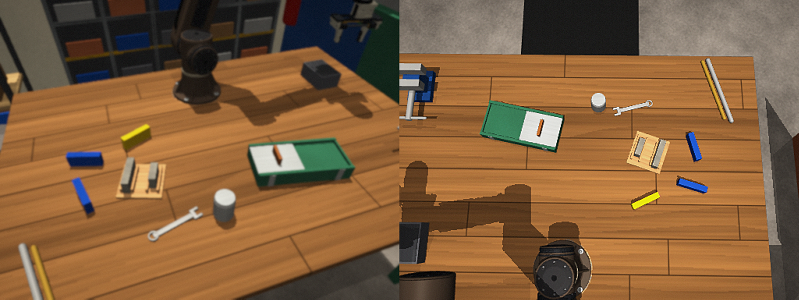

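View pics/b.png

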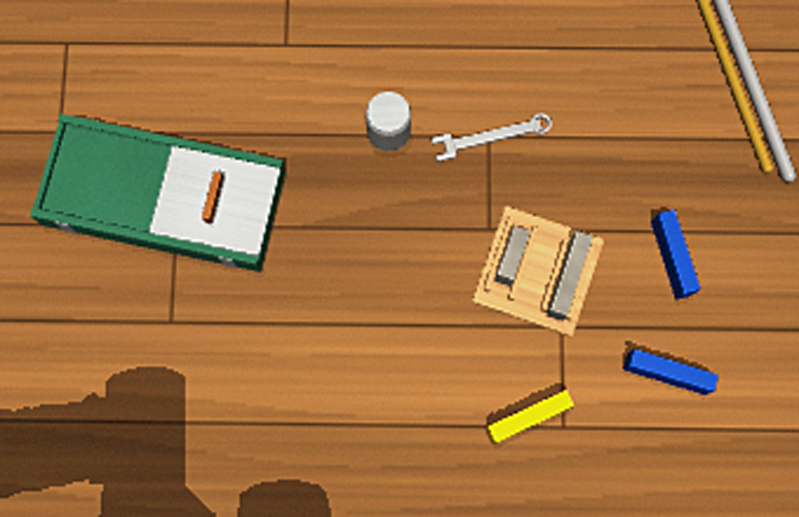

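The grey long stone stands in the rack's right slot, at about (333,197) in the top view and (164,224) in the scene view. The look-alikes are two blue blocks (top (375,191) and about (375,237)) and one yellow block (about (316,257)). The grey one fits the description and the enlarged top crop confirms it. The short grey stone is at top (308,189). The cover is shut, with its handle at (180,161).

```bash
cat > fit.py <<'E'
from h import *
from scipy.optimize import minimize
def box(dx,dy,z0,z1,cx=0,cy=0): return np.array([[cx+a*dx/2,cy+b*dy/2,z] for a in(-1,1) for b in(-1,1) for z in(z0,z1)])
def hullmask(cam,pts,S=4):
    m=np.zeros((384*S,512*S),np.uint8); p=(proj(cam,pts)+.5)*S
    cv2.fillConvexPoly(m,cv2.convexHull(np.round(p*16).astype(np.int32)),1,shift=4)
    return cv2.resize(m.astype(np.float32),(512,384),interpolation=cv2.INTER_AREA)
def fit(B,masks,x0,z=True):
    def f(p):
        c,s=np.cos(p[2]),np.sin(p[2]); q=B@np.array([[c,s,0],[-s,c,0],[0,0,1]])+[p[0],p[1],p[3] if z else 0]
        return -sum(np.minimum(h,m).sum()/np.maximum(h,m).sum() for cam,m in masks for h in[hullmask(cam,q)])/len(masks)
    n=4 if z else 3; st=np.array([.015,.015,.08,.008])[:n]; x=np.array(x0,float)[:n]
    for k in range(2):
        r=minimize(f,x,method="Nelder-Mead",options=dict(initial_simplex=np.vstack([x]+[x+st[i]*np.eye(n)[i] for i in range(n)])/1,xatol=2e-4,fatol=1e-4,maxiter=150)); x=r.x; st=-st/2
    return x.round(4),-r.fun
E
cat > m.py <<'E'
from fit import *
im={c:arm.grab_frame(c) for c in("scene","top")}
pick={"case":{"scene":(379,210),"top":(161,161)},"rack":{"scene":(185,232),"top":(319,195)},"long_stone":{"scene":(164,224),"top":(333,197)},"short_stone":{"scene":(197,225),"top":(308,189)},"cover_handle":{"scene":(359,197),"top":(180,161)}}
B={"case":box(.156,.33,0,.057),"rack":box(.15,.15,0,.008),"long_stone":box(.12,.025,.008,.058),"short_stone":box(.075,.025,.008,.058)}
for t in pick:
    ms=[]
    for c in("scene","top"):
        L=sorted(arm.masks_of(t,c),key=lambda r:np.hypot(*(np.array(r["xy"])-pick[t][c])))[:1]
        for r in L: print(t,c,np.round(r["xy"]),round(r["score"],2),r["pixels"].sum()); ms.append((c,r["pixels"].astype(np.float32)))
    if t in B and ms:
        p=atz("top",pick[t]["top"],.04)
        for z in(True,False):
            for w in ((-.22,) if t=="case" else (-.25,)): print("  fit",z,fit(B[t],ms,[p[0],p[1],w,0],z))
        for m in ms: print("   ",m[0],fit(B[t],[m],[p[0],p[1],w],False))
hs=[ray(c,arm.spot_point("cover_handle",c)[0]["xy"]) for c in("scene","top")]
print("handle",tri(hs))
E
python3 m.py
```

```text
case scene [381. 205.] 0.94 6854
case top [157. 158.] 0.86 4907
  fit True (array([ 0.5947,  0.1895, -0.205 , -0.0013]), np.float64(0.979537844657898))
  fit False (array([ 0.5948,  0.1889, -0.2054]), np.float64(0.9783656597137451))
    scene (array([ 0.5956,  0.1883, -0.2061]), np.float64(0.9806995987892151))
    top (array([ 0.5944,  0.1891, -0.2006]), np.float64(0.9784926176071167))
rack scene [222. 292.] 0.41 604
rack top [316. 194.] 0.77 1458
  fit True (array([ 0.4905, -0.3555, -0.3267,  0.0056]), np.float64(0.3621688485145569))
  fit False (array([ 0.4917, -0.3563, -0.3305]), np.float64(0.36251533031463623))
    scene (array([ 0.4819, -0.3534, -0.25  ]), np.float64(0.0))
    top (array([ 0.4917, -0.3563, -0.3305]), np.float64(0.7250306606292725))
long_stone scene [165. 226.] 0.9 541
long_stone top [333. 197.] 0.8 252
  fit True (array([ 0.4787, -0.3978, -0.3024, -0.0041]), np.float64(0.7751628160476685))
  fit False (array([ 0.4776, -0.3974, -0.3107]), np.float64(0.7707022428512573))
    scene (array([ 0.4778, -0.3977, -0.2872]), np.float64(0.8284805417060852))
    top (array([ 0.4784, -0.397 , -0.3644]), np.float64(0.7374199628829956))
short_stone scene [198. 225.] 0.72 369
short_stone top [304. 185.] 0.69 186
  fit True (array([ 0.5039, -0.3157, -0.329 ,  0.0026]), np.float64(0.8708493113517761))
  fit False (array([ 0.5045, -0.3162, -0.3348]), np.float64(0.8721088171005249))
    scene (array([ 0.5024, -0.3155, -0.3213]), np.float64(0.8737995028495789))
    top (array([ 0.505 , -0.3162, -0.3543]), np.float64(0.8806238770484924))
cover_handle scene [355. 206.] 0.68 1976
cover_handle top [180. 165.] 0.67 1803
handle (array([0.57804292, 0.11604274, 0.07256007]), [np.float64(0.0012953118862648388), np.float64(0.0012953118862647146)])
```

Request:
{"op": "move_arm", "data": {"deltas": [[20.5, -27, 0, 0, 0, 0.5], [20.5, -27, 0, 0, 0, 0.5], [20.5, -27, 0, 0, 0, 0.5], [20.5, -27, 0, 0, 0, 0.5], [20.5, -27, 0, 0, 0, 0.5]], "claw": 0}}

```text
t: 2.02
eef_pos: [0.2687, 0.518, 0.4047]
ee_rot: [-3.141, -0.0, -0.203]
force: [0.5, 0.7, 0.4]
width: 0.0878
```

Request:
{"op": "move_arm", "data": {"deltas": [[20.5, -27, 0, 0, 0, 0], [20.5, -27, 0, 0, 0, 0], [20.5, -27, 0, 0, 0, 0], [20.5, -27, 0, 0, 0, 0], [20.5, -27, 0, 0, 0, 0]]}}

```text
t: 2.43
eef_pos: [0.3712, 0.3828, 0.405]
ee_rot: [-3.141, -0.0, -0.204]
force: [0.3, 0.3, -0.9]
width: 0.0874
```

Request:
{"op": "move_arm", "data": {"deltas": [[20.5, -27, 0, 0, 0, 0], [20.5, -27, 0, 0, 0, 0], [20.5, -27, 0, 0, 0, 0], [20.5, -27, 0, 0, 0, 0], [20.5, -27, 0, 0, 0, 0]]}}

```text
t: 2.85
eef_pos: [0.4737, 0.2478, 0.4051]
ee_rot: [-3.141, -0.0, -0.204]
force: [0.8, -0.3, -0.2]
width: 0.0879
```

Request:
{"op": "move_arm", "data": {"deltas": [[20.5, -27, 0, 0, 0, 0], [20.5, -27, 0, 0, 0, 0], [20.5, -27, 0, 0, 0, 0], [20.5, -27, 0, 0, 0, 0], [20.5, -27, 0, 0, 0, 0]]}}

```text
t: 3.27
eef_pos: [0.5763, 0.1128, 0.4049]
ee_rot: [-3.141, -0.0, -0.204]
force: [0.6, 0.3, 0.5]
width: 0.0875
```

Request:
{"op": "move_arm", "data": {"deltas": [[0, 0, 0, 0, 0, 0], [0, 0, 0, 0, 0, 0], [0, 0, 0, 0, 0, 0], [0, 0, 0, 0, 0, 0], [0, 0, 0, 0, 0, 0]]}}

```text
t: 3.68
eef_pos: [0.5751, 0.1152, 0.4049]
ee_rot: [-3.141, -0.0, -0.203]
force: [0.4, 0.1, -0.2]
width: 0.0875
```

```bash
cat > w1.py <<'E'
from fit import *
st=arm.get_state(); im=arm.grab_frame("wrist"); save(im,"c.png")
def brown(im):
    h=cv2.cvtColor(im,cv2.COLOR_RGB2HSV); return cv2.inRange(h,(5,150,90),(16,255,255))
P=proj("wrist",np.array([[.578,.1107,.083],[.578,.1107,.053]]),st); print("expected handle px",P)
for t in("cover_handle","case"): print(t,[(np.round(x["xy"]).tolist(),round(x["score"],2)) for x in arm.spot_point(t,"wrist")[:3]])
r=[ray("wrist",arm.spot_point("cover_handle","wrist")[0]["xy"],st)]+[ray(c,arm.spot_point("cover_handle",c)[0]["xy"]) for c in("top",)]
print(tri(r),atz("wrist",arm.spot_point("cover_handle","wrist")[0]["xy"],.083,st))
E
python3 w1.py
```

```text
expected handle px [[254.97779013 174.54802429]
 [254.70424415 168.46049066]]
cover_handle [([256.0, 175.0], 0.72)]
case [([192.0, 162.0], 0.86)]
(array([0.57613103, 0.11193732, 0.07895199]), [np.float64(0.0018379933486443066), np.float64(0.0018379933486442075)]) [0.57759602 0.11003339 0.083     ]
```

View pics/c.png

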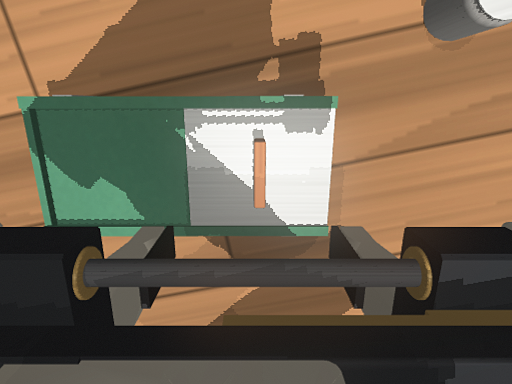

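Picture 3: the handle shows upright at about (259,172) within 4 px of prediction, so the handle is at about (0.578, 0.110) and the case yaw of -0.205 holds. Next I descend over it and grip lightly.

Request:
{"op": "move_arm", "data": {"deltas": [[1, -2, -25, 0, 0, 0], [1, -1, -25, 0, 0, 0], [0.5, -1, -25, 0, 0, 0], [0, -1, -25, 0, 0, 0], [0, 0, -20, 0, 0, 0]], "squeeze": 10}}

```text
t: 4.4
eef_pos: [0.5776, 0.1092, 0.2829]
ee_rot: [3.141, 0.001, -0.204]
force: [1.0, 0.5, -0.4]
width: 0.0874
```

Request:
{"op": "move_arm", "data": {"deltas": [[0, 0, -15, 0, 0, 0], [0, 0, -12, 0, 0, 0], [0, 0, -10, 0, 0, 0], [0, 0, -8, 0, 0, 0], [0, 0, 0, 0, 0, 0]]}}

```text
t: 4.82
eef_pos: [0.5776, 0.1093, 0.2381]
ee_rot: [3.14, 0.002, -0.204]
force: [-0.5, -0.5, -0.6]
width: 0.0872
```

Request:
{"op": "move_arm", "data": {"deltas": [[0, 0, 0, 0, 0, 0], [0, 0, 0, 0, 0, 0], [0, 0, 0, 0, 0, 0], [0, 0, 0, 0, 0, 0], [0, 0, 0, 0, 0, 0]], "claw": 230, "squeeze": 8}}

```text
t: 5.23
eef_pos: [0.5782, 0.1094, 0.2403]
ee_rot: [-3.141, -0.001, -0.204]
force: [0.2, 0.2, -0.6]
width: 0.06
```

Request:
{"op": "move_arm", "data": {"deltas": [[0, 0, 0, 0, 0, 0], [0, 0, 0, 0, 0, 0], [0, 0, 0, 0, 0, 0], [0, 0, 0, 0, 0, 0], [0, 0, 0, 0, 0, 0]]}}

```text
t: 5.65
eef_pos: [0.5781, 0.1094, 0.2397]
ee_rot: [-3.142, -0.0, -0.204]
force: [-0.2, 0.4, 0.4]
width: 0.0266
```

Request:
{"op": "move_arm", "data": {"deltas": [[0, 0, 0, 0, 0, 0], [0, 0, 0, 0, 0, 0], [0, 0, 0, 0, 0, 0], [0, 0, 0, 0, 0, 0], [0, 0, 0, 0, 0, 0]]}}

```text
t: 6.07
eef_pos: [0.578, 0.1091, 0.2396]
ee_rot: [3.141, 0.0, -0.204]
force: [-0.3, -2.3, 0.7]
width: 0.0119
```

Request:
{"op": "move_arm", "data": {"deltas": [[1, 5, 0, 0, 0, 0], [2, 10, 0, 0, 0, 0], [3.2, 15, 0, 0, 0, 0], [3.2, 15, 0, 0, 0, 0], [3.2, 15, 0, 0, 0, 0]]}}

```text
t: 6.48
eef_pos: [0.5907, 0.1708, 0.2396]
ee_rot: [3.141, 0.001, -0.204]
force: [-0.7, -3.4, 1.3]
width: 0.0117
```

Request:
{"op": "move_arm", "data": {"deltas": [[3.2, 15, 0, 0, 0, 0], [3.2, 15, 0, 0, 0, 0], [3.2, 15, 0, 0, 0, 0], [3, 14, 0, 0, 0, 0], [2, 11, 0, 0, 0, 0]]}}

```text
t: 6.9
eef_pos: [0.6052, 0.2416, 0.2396]
ee_rot: [3.142, 0.0, -0.203]
force: [-3.6, -2.3, 3.2]
width: 0.0118
```

Request:
{"op": "move_arm", "data": {"deltas": [[1.2, 6, 0, 0, 0, 0], [1, 5, 0, 0, 0, 0], [0.8, 4, 0, 0, 0, 0], [0, 0, 0, 0, 0, 0], [0, 0, 0, 0, 0, 0]]}}

```text
t: 7.32
eef_pos: [0.6079, 0.2538, 0.2396]
ee_rot: [3.139, 0.001, -0.204]
force: [-5.7, -5.6, 5.5]
width: 0.012
```

Request:
{"op": "move_arm", "data": {"deltas": [[0, 0, 0, 0, 0, 0], [0, 0, 0, 0, 0, 0], [0, 0, 0, 0, 0, 0], [0, 0, 10, 0, 0, 0], [0, 0, 20, 0, 0, 0]], "claw": 100}}

```text
t: 7.73
eef_pos: [0.6077, 0.2542, 0.2679]
ee_rot: [3.139, 0.003, -0.204]
force: [-0.7, -0.2, -0.6]
width: 0.0395
```

Request:
{"op": "move_arm", "data": {"deltas": [[0, 0, 30, 0, 0, 0], [0, 0, 30, 0, 0, 0], [-6.5, -30, 20, 0, 0, 0], [-6.5, -32.5, 0, 0, 0, 0], [-6.5, -32.5, 0, 0, 0, 0]]}}

```text
t: 8.15
eef_pos: [0.5889, 0.1592, 0.3524]
ee_rot: [-3.138, -0.004, -0.203]
force: [0.0, -0.5, -0.6]
width: 0.0536
```

Request:
{"op": "move_arm", "data": {"deltas": [[-6.5, -32.5, 0, 0, 0, 0], [-6.5, -32.5, 0, 0, 0, 0], [-6.5, -32.5, 0, 0, 0, 0], [-6.5, -32.5, 0, 0, 0, 0], [-6.5, -32.5, 0, 0, 0, 0]]}}

```text
t: 8.57
eef_pos: [0.556, -0.0044, 0.3508]
ee_rot: [-3.141, -0.002, -0.204]
force: [0.9, -0.0, -0.2]
width: 0.0532
```

Request:
{"op": "move_arm", "data": {"deltas": [[-6.5, -32.5, 0, 0, 0, -1.2], [-6.5, -32.5, 0, 0, 0, -1.2], [-6.5, -32.5, 0, 0, 0, -1.2], [-6.5, -32.5, 0, 0, 0, -1.2], [-6.5, -32.5, 0, 0, 0, -1.2]]}}

```text
t: 8.98
eef_pos: [0.5235, -0.167, 0.3508]
ee_rot: [-3.141, -0.002, -0.31]
force: [0.2, -0.5, 0.7]
width: 0.0533
```

Request:
{"op": "move_arm", "data": {"deltas": [[-6.5, -32.5, 0, 0, 0, 0], [-6.5, -32.5, 0, 0, 0, 0], [-6.5, -32.5, 0, 0, 0, 0], [-6.5, -32.5, 0, 0, 0, 0], [-6.5, -32.5, 0, 0, 0, 0]]}}

```text
t: 9.4
eef_pos: [0.491, -0.3297, 0.3508]
ee_rot: [3.142, -0.002, -0.309]
force: [-0.2, -0.6, -1.4]
width: 0.0532
```

Request:
{"op": "move_arm", "data": {"deltas": [[-6.5, -32.5, 0, 0, 0, 0], [-6.5, -30, 0, 0, 0, 0], [0, 0, 0, 0, 0, 0], [0, 0, 0, 0, 0, 0], [0, 0, 0, 0, 0, 0]]}}

```text
t: 9.82
eef_pos: [0.4783, -0.3907, 0.3501]
ee_rot: [-3.142, -0.001, -0.31]
force: [0.3, 0.6, -0.4]
width: 0.053
```

```bash
cat > w2.py <<'E'
from fit import *
st=arm.get_state(); im=arm.grab_frame("wrist"); save(im,"d.png"); np.savez("d.npz",p=st["eef_pos"],r=st["ee_rot"])
print(st["eef_pos"],st["ee_rot"],st["width"])
a=-.31;X=np.array([np.cos(a),np.sin(a),0]);o=np.array([.478,-.3975,.058]);Y=np.array([-X[1],X[0],0])
print("exp corners",proj("wrist",np.array([o+s*.06*X+u*.0125*Y for s in(-1,1) for u in(-1,1)]),st).round(0).tolist())
for t in("long_stone","short_stone","rack"):
  L=arm.masks_of(t,"wrist")
  print(t,[(np.round(x["xy"]).tolist(),round(x["score"],2),int(x["pixels"].sum())) for x in L[:4]],[(np.round(x["xy"]).tolist(),round(x["score"],2)) for x in arm.spot_point(t,"wrist")[:4]])
E
python3 w2.py
python3 - <<'E'
from h import *
t=arm.grab_frame("top"); print({k:[np.round(atz("top",x["xy"],.03)[:2],3).tolist() for x in arm.spot_point(k,"top")[:3]] for k in("oil_can","wrench","cover_handle")}, atz("top",arm.spot_point("cover_handle","top")[0]["xy"],.083))
E
```

```text
[ 0.4782917  -0.39069515  0.35010244] [-3.1415035e+00 -7.2509522e-04 -3.0962978e-01] 0.053026781150291524
exp corners [[271.0, 244.0], [245.0, 244.0], [273.0, 117.0], [244.0, 117.0]]
long_stone [([402.0, 96.0], 0.73, 6488), ([257.0, 181.0], 0.67, 3387)] [([258.0, 178.0], 0.59)]
short_stone [([170.0, 176.0], 0.63, 2970)] [([176.0, 179.0], 0.6)]
rack [([218.0, 152.0], 0.69, 11940)] [([217.0, 171.0], 0.8), ([256.0, 180.0], 0.4)]
{'oil_can': [[0.704, -0.139], [0.575, 0.111]], 'wrench': [], 'cover_handle': [[0.621, 0.275], [0.586, 0.176]]} [0.60507759 0.26018691 0.083     ]
```

View pics/d.png

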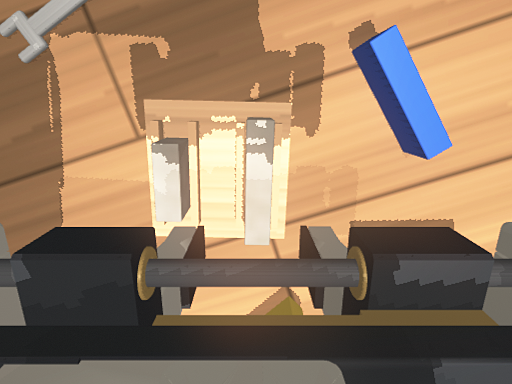

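Picture 4: the grey long stone's top spans columns 246–274 and rows 118–244, as predicted. The short stone is to its left at about (170,178), and a blue look-alike sits at about (402,96). Now I descend onto the grey stone.

Request:
{"op": "move_arm", "data": {"deltas": [[-0.5, -4, -25, 0, 0, 0], [-0.3, -4, -25, 0, 0, 0], [0, 0, -25, 0, 0, 0], [0, 0, -20, 0, 0, 0], [0, 0, -15, 0, 0, 0]]}}

```text
t: 10.83
eef_pos: [0.4769, -0.3985, 0.2376]
ee_rot: [-3.141, 0.002, -0.309]
force: [-0.6, 0.6, -0.9]
width: 0.0531
```

Request:
{"op": "move_arm", "data": {"deltas": [[0, 0, -12, 0, 0, 0], [0, 0, -11, 0, 0, 0], [0, 0, -8, 0, 0, 0], [0, 0, -3, 0, 0, 0], [0, 0, 0, 0, 0, 0]]}}

```text
t: 11.25
eef_pos: [0.4774, -0.3986, 0.2052]
ee_rot: [-3.142, 0.001, -0.309]
force: [1.3, 0.5, 0.6]
width: 0.0533
```

Request:
{"op": "move_arm", "data": {"deltas": [[0, 0, 0, 0, 0, 0], [0, 0, 0, 0, 0, 0], [0, 0, 0, 0, 0, 0], [0, 0, 0, 0, 0, 0], [0, 0, 0, 0, 0, 0]], "claw": 230, "squeeze": 25}}

```text
t: 11.67
eef_pos: [0.4776, -0.3985, 0.2062]
ee_rot: [-3.141, -0.001, -0.309]
force: [1.5, 2.7, 2.2]
width: 0.0258
```

Request:
{"op": "move_arm", "data": {"deltas": [[0, 0, 0, 0, 0, 0], [0, 0, 0, 0, 0, 0], [0, 0, 0, 0, 0, 0], [0, 0, 0, 0, 0, 0], [0, 0, 0, 0, 0, 0]]}}

```text
t: 12.08
eef_pos: [0.4777, -0.3986, 0.2062]
ee_rot: [3.142, -0.001, -0.309]
force: [-0.6, 3.1, 5.8]
width: 0.0252
```

Request:
{"op": "move_arm", "data": {"deltas": [[0, 0, 5, 0, 0, 0], [0, 0, 15, 0, 0, 0], [0, 0, 25, 0, 0, 0], [0, 0, 25, 0, 0, 0], [0, 0, 20, 0, 0, 0]]}}

```text
t: 12.5
eef_pos: [0.4773, -0.3988, 0.2968]
ee_rot: [3.141, 0.001, -0.309]
force: [0.2, 0.1, -3.1]
width: 0.0251
```

Request:
{"op": "move_arm", "data": {"deltas": [[1, 15, 0, 0, 0, 0], [2, 30, 0, 0, 0, 0], [2, 35, 0, 0, 0, 0], [2, 35, 0, 0, 0, 0], [2, 35, 0, 0, 0, 0]]}}

```text
t: 12.92
eef_pos: [0.4855, -0.2471, 0.2946]
ee_rot: [-3.142, 0.002, -0.31]
force: [1.3, 0.2, -3.7]
width: 0.0251
```

Request:
{"op": "move_arm", "data": {"deltas": [[2, 35, 0, 0, 0, 0], [1, 30, 0, 0, 0, 0], [0, 20, 0, 0, 0, 0], [0, 4, -5, 0, 0, 0], [0, 0, -15, 0, 0, 0]]}}

```text
t: 13.33
eef_pos: [0.4898, -0.158, 0.2767]
ee_rot: [-3.141, -0.003, -0.306]
force: [0.5, -0.7, -2.6]
width: 0.0251
```

Request:
{"op": "move_arm", "data": {"deltas": [[0, 0, -20, 0, 0, 0], [0, 0, -20, 0, 0, 0], [0, 0, -15, 0, 0, 0], [0, 0, -10, 0, 0, 0], [0, 0, -6, 0, 0, 0]]}}

```text
t: 13.75
eef_pos: [0.4886, -0.1597, 0.2029]
ee_rot: [3.141, 0.003, -0.309]
force: [-0.6, 0.1, -2.9]
width: 0.025
```

Request:
{"op": "move_arm", "data": {"deltas": [[0, 0, -3, 0, 0, 0], [0, 0, -2, 0, 0, 0], [0, 0, 0, 0, 0, 0], [0, 0, 0, 0, 0, 0], [0, 0, 0, 0, 0, 0]]}}

```text
t: 14.17
eef_pos: [0.4897, -0.1597, 0.2003]
ee_rot: [-3.141, -0.001, -0.309]
force: [-0.4, -0.6, -3.0]
width: 0.0247
```

Request:
{"op": "move_arm", "data": {"deltas": [[0, 0, -1, 0, 0, 0], [0, 0, -1, 0, 0, 0], [0, 0, -0.5, 0, 0, 0], [0, 0, 0, 0, 0, 0], [0, 0, 0, 0, 0, 0]]}}

```text
t: 14.58
eef_pos: [0.4897, -0.1596, 0.1981]
ee_rot: [-3.141, -0.001, -0.309]
force: [-2.7, 1.7, 6.8]
width: 0.0248
```

Request:
{"op": "move_arm", "data": {"deltas": [[0, 0, 0, 0, 0, 0], [0, 0, 0, 0, 0, 0], [0, 0, 0, 0, 0, 0], [0, 0, 0, 0, 0, 0], [0, 0, 0, 0, 0, 0]], "claw": 0}}

```text
t: 15.0
eef_pos: [0.4895, -0.1597, 0.1971]
ee_rot: [3.142, -0.0, -0.309]
force: [-0.1, 0.2, -0.1]
width: 0.0525
```

Request:
{"op": "move_arm", "data": {"deltas": [[0, 0, 0, 0, 0, 0], [0, 0, 0, 0, 0, 0], [0, 0, 5, 0, 0, 0], [0, 0, 8, 0, 0, 0], [0, 0, 7, 0, 0, 0]]}}

```text
t: 15.42
eef_pos: [0.4895, -0.1597, 0.218]
ee_rot: [3.141, 0.0, -0.309]
force: [0.3, -0.7, 1.0]
width: 0.0849
```

Request:
{"op": "move_arm", "data": {"deltas": [[0, 0, 0, 0, 0, 0], [1.5, 4.8, 0, 0, 0, 0], [2.1, 6.7, 0, 0, 0, 0], [2.1, 6.7, 0, 0, 0, 0], [1.5, 4.8, 0, 0, 0, 0]]}}

```text
t: 15.83
eef_pos: [0.4969, -0.1357, 0.217]
ee_rot: [3.142, 0.0, -0.309]
force: [-0.6, 0.8, -0.3]
width: 0.0875
```

Request:
{"op": "move_arm", "data": {"deltas": [[1.2, 3.8, 0, 0, 0, 0], [1.2, 3.8, 0, 0, 0, 0], [1.2, 3.8, 0, 0, 0, 0], [1.2, 3.8, 0, 0, 0, 0], [1.2, 3.8, 0, 0, 0, 0]]}}

```text
t: 16.25
eef_pos: [0.5028, -0.1173, 0.2171]
ee_rot: [3.142, 0.0, -0.309]
force: [-1.2, -0.6, 0.8]
width: 0.0875
```

Request:
{"op": "move_arm", "data": {"deltas": [[1.2, 3.8, 0, 0, 0, 0], [1.2, 3.8, 0, 0, 0, 0], [1.2, 3.8, 0, 0, 0, 0], [0, 0, 0, 0, 0, 0], [0, 0, 0, 0, 0, 0]]}}

```text
t: 16.67
eef_pos: [0.5063, -0.106, 0.2171]
ee_rot: [-3.142, 0.0, -0.308]
force: [0.1, -0.4, -0.9]
width: 0.0878
```

Run:
```python
from h import *
ims=[arm.grab_frame(c) for c in("scene","top")]; st=arm.get_state(); w=arm.grab_frame("wrist")
s=cv2.resize(ims[0][150:342,160:416],None,fx=1.55,fy=1.55); 
save(np.hstack([cv2.resize(s,(400,300)),cv2.resize(w,(400,300))]),"e.png")
print(st["eef_pos"],st["ee_rot"],st["width"])
for t in("long_stone","short_stone"):print([(np.round(x["xy"]).tolist(),round(x["score"],2)) for x in arm.spot_point(t,"wrist")[:4]])
```

```text
[ 0.50620078 -0.1062739   0.21711676] [ 3.14154754e+00  1.56247598e-04 -3.08865481e-01] 0.08753743729060365
[([277.0, 224.0], 0.92)]
[]
```

View pics/e.png

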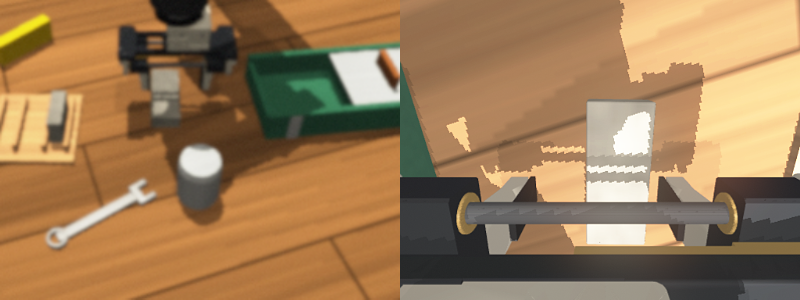

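Picture 5: the stone has toppled flat between the fingers. In the wrist view it is about 87 px wide, which fits 50 mm at 25 mm height. It lies parallel to the gripper and about 18 mm to the -y side of its centre.

Run:
```python
from h import *
st=arm.get_state(); w=arm.grab_frame("wrist"); save(w,"e2.png")
a=st["ee_rot"][2];X=np.array([np.cos(a),np.sin(a),0]);Y=np.array([-X[1],X[0],0])
for y in(-18.3,-20): print(y,proj("wrist",np.array([[*st["eef_pos"][:2],.025]+s*.06*X+(y+u*25)*1e-3*Y for s in(1,-1) for u in(-1,1)]),st).round(1).tolist())
L=[x for x in arm.masks_of("long_stone","wrist") if abs(x["xy"][0]-280)<40]
for x in L[:1]:
    r=cv2.boundingRect(x["pixels"].astype(np.uint8)); print(r,x["score"])
    for row in(140,170,200): c=np.flatnonzero(x["pixels"][row]); print(row,c.min(),c.max())
g=w[:,283].astype(int).sum(1); print("col283 rows",[(i,g[i]) for i in range(110,150,2)])
```

```text
-18.3 [[328.5, 128.2], [238.3, 128.2], [315.9, 312.3], [240.5, 312.3]]
-20 [[331.6, 128.2], [241.4, 128.2], [318.5, 312.3], [243.1, 312.3]]
(236, 127, 91, 187) 0.91
140 238 326
170 238 323
200 238 322
col283 rows [(110, np.int64(389)), (112, np.int64(388)), (114, np.int64(388)), (116, np.int64(389)), (118, np.int64(390)), (120, np.int64(390)), (122, np.int64(392)), (124, np.int64(394)), (126, np.int64(392)), (128, np.int64(360)), (130, np.int64(413)), (132, np.int64(533)), (134, np.int64(538)), (136, np.int64(539)), (138, np.int64(539)), (140, np.int64(540)), (142, np.int64(545)), (144, np.int64(541)), (146, np.int64(544)), (148, np.int64(542))]
```

Request:
{"op": "move_arm", "data": {"deltas": [[-2, -6, 0, 0, 0, 0], [-2, -6, 0, 0, 0, 0], [-1.4, -5, 0, 0, 0, 0], [0, 0, 0, 0, 0, 0], [0, 0, -5, 0, 0, 0]]}}

```text
t: 17.43
eef_pos: [0.5011, -0.1238, 0.2128]
ee_rot: [-3.141, -0.001, -0.31]
force: [0.2, 0.3, -0.6]
width: 0.0878
```

Request:
{"op": "move_arm", "data": {"deltas": [[0, 0, -10, 0, 0, 0], [0, 0, -9, 0, 0, 0], [0, 0, -6, 0, 0, 0], [0, 0, -4, 0, 0, 0], [0, 0, 0, 0, 0, 0]]}}

```text
t: 17.85
eef_pos: [0.5005, -0.1231, 0.1817]
ee_rot: [3.141, 0.002, -0.309]
force: [-0.1, 0.5, -0.4]
width: 0.0876
```

Request:
{"op": "move_arm", "data": {"deltas": [[0, 0, 0, 0, 0, 0], [0, 0, 0, 0, 0, 0], [0, 0, 0, 0, 0, 0], [0, 0, 0, 0, 0, 0], [0, 0, 0, 0, 0, 0]], "claw": 200, "squeeze": 25}}

```text
t: 18.27
eef_pos: [0.501, -0.1232, 0.1835]
ee_rot: [-3.141, -0.001, -0.309]
force: [0.4, 0.1, -0.7]
width: 0.0599
```

Request:
{"op": "move_arm", "data": {"deltas": [[0, 0, 0, 0, 0, 0], [0, 0, 0, 0, 0, 0], [0, 0, 0, 0, 0, 0], [0, 0, 0, 0, 0, 0], [0, 0, 0, 0, 0, 0]]}}

```text
t: 18.68
eef_pos: [0.501, -0.1232, 0.1834]
ee_rot: [-3.141, -0.0, -0.309]
force: [-0.3, 1.0, 3.9]
width: 0.0497
```

Request:
{"op": "move_arm", "data": {"deltas": [[0, 0, 5, 0, 0, 0], [0, 0, 15, 0, 0, 0], [0, 0, 25, 0, 0, 0], [0, 0, 30, 0, 0, 0], [0, 0, 25, 0, 0, 0]]}}

```text
t: 19.1
eef_pos: [0.5004, -0.1234, 0.2844]
ee_rot: [3.141, 0.001, -0.309]
force: [0.7, 0.7, -2.6]
width: 0.0497
```

Request:
{"op": "move_arm", "data": {"deltas": [[3, 12, 10, 0, 0, 1], [8, 25, 5, 0, 0, 1], [11, 33, 0, 0, 0, 1], [11, 33, 0, 0, 0, 1], [11, 33, 0, 0, 0, 1]]}}

```text
t: 19.52
eef_pos: [0.5445, 0.0143, 0.2977]
ee_rot: [3.142, 0.001, -0.221]
force: [0.8, 0.1, -3.2]
width: 0.0497
```

Request:
{"op": "move_arm", "data": {"deltas": [[11, 33, 0, 0, 0, 1], [11, 30, 0, 0, 0, 0], [7, 20, 0, 0, 0, 0], [3, 8, 0, 0, 0, 0], [0, 0, 0, 0, 0, 0]]}}

```text
t: 19.93
eef_pos: [0.577, 0.1059, 0.297]
ee_rot: [3.141, 0.001, -0.202]
force: [0.2, -0.7, -3.0]
width: 0.0499
```

Request:
{"op": "move_arm", "data": {"deltas": [[0, 0, -10, 0, 0, 0], [0, 0, -15, 0, 0, 0], [0, 0, -10, 0, 0, 0], [0, 0, -3, 0, 0, 0], [0, 0, 0, 0, 0, 0]]}}

```text
t: 20.35
eef_pos: [0.5762, 0.1027, 0.2587]
ee_rot: [3.14, 0.002, -0.205]
force: [0.1, 0.3, -2.0]
width: 0.0495
```

```bash
cat > w3.py <<'E'
from h import *
import sys
st=arm.get_state(); w=arm.grab_frame("wrist"); save(w,sys.argv[1]); print(st["eef_pos"],st["ee_rot"],st["width"])
a=-.205;X=np.array([np.cos(a),np.sin(a),0]);Y=np.array([-X[1],X[0],0]);o=np.array([.5945,.188,0])
def C(x,y,z): return o+x*X+y*Y+[0,0,z]
print("far wall inner edge top (x=.066/.07,z=.057), end wall",proj("wrist",np.array([C(.066,-.157,.057),C(.066,-.015,.057),C(.07,-.157,.044),C(-.066,-.157,.057)]),st).round(1).tolist())
p=st["eef_pos"]-o; print("tcp in case",p@X,p@Y)
E
python3 w3.py f.png
```

```text
[0.57618854 0.10271053 0.25869321] [ 3.13976204e+00  2.35078717e-03 -2.05220427e-01] 0.049451022589788306
far wall inner edge top (x=.066/.07,z=.057), end wall [[370.8, 114.3], [124.9, 114.4], [363.6, 106.8], [350.3, 308.9]]
tcp in case -0.0005659053804009456 -0.08723120274450484
```

View pics/f.png

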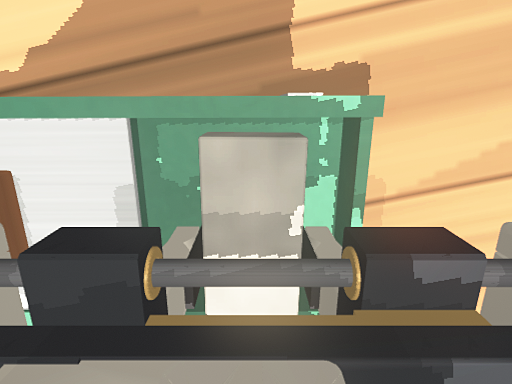

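Picture 6: the stone is held flat and centred over the bay (columns 199–307). The far lip shows at row 117 against a prediction of 114, so the case lies about 2 mm nearer. The cover edge is at column 131, well clear. Now I lower the stone.

Request:
{"op": "move_arm", "data": {"deltas": [[-0.7, 0, -10, 0, 0, 0], [-0.7, 0, -12, 0, 0, 0], [0, 0, -12, 0, 0, 0], [0, 0, -10, 0, 0, 0], [0, 0, -8, 0, 0, 0]]}}

```text
t: 20.82
eef_pos: [0.5754, 0.1036, 0.2073]
ee_rot: [3.142, 0.0, -0.204]
force: [0.7, -0.1, -3.5]
width: 0.0498
```

Request:
{"op": "move_arm", "data": {"deltas": [[0, 0, -6, 0, 0, 0], [0, 0, -4, 0, 0, 0], [0, 0, -2, 0, 0, 0], [0, 0, -1.5, 0, 0, 0], [0, 0, 0, 0, 0, 0]]}}

```text
t: 21.23
eef_pos: [0.5756, 0.1038, 0.1947]
ee_rot: [-3.142, -0.0, -0.204]
force: [0.0, 0.3, -3.3]
width: 0.05
```

Request:
{"op": "move_arm", "data": {"deltas": [[0, 0, -1, 0, 0, 0], [0, 0, -1, 0, 0, 0], [0, 0, -0.5, 0, 0, 0], [0, 0, 0, 0, 0, 0], [0, 0, 0, 0, 0, 0]]}}

```text
t: 21.65
eef_pos: [0.5755, 0.1038, 0.1923]
ee_rot: [-3.141, -0.0, -0.204]
force: [0.5, 0.2, -2.7]
width: 0.0499
```

Request:
{"op": "move_arm", "data": {"deltas": [[0, 0, -1, 0, 0, 0], [0, 0, -1, 0, 0, 0], [0, 0, -0.5, 0, 0, 0], [0, 0, -0.5, 0, 0, 0], [0, 0, 0, 0, 0, 0]]}}

```text
t: 22.07
eef_pos: [0.5754, 0.1037, 0.1894]
ee_rot: [3.142, -0.0, -0.204]
force: [-2.9, -0.7, 1.8]
width: 0.0498
```

Request:
{"op": "move_arm", "data": {"deltas": [[0, 0, 0, 0, 0, 0], [0, 0, 0, 0, 0, 0], [0, 0, 0, 0, 0, 0], [0, 0, 0, 0, 0, 0], [0, 0, 0, 0, 0, 0]], "claw": 65}}

```text
t: 22.48
eef_pos: [0.5756, 0.1038, 0.1892]
ee_rot: [-3.141, -0.0, -0.204]
force: [0.1, 0.1, 0.1]
width: 0.0651
```

Request:
{"op": "move_arm", "data": {"deltas": [[0, 0, 0, 0, 0, 0], [0, 0, 3, 0, 0, 0], [0, 0, 8, 0, 0, 0], [0, 0, 15, 0, 0, 0], [0, 0, 20, 0, 0, 0]]}}

```text
t: 22.9
eef_pos: [0.575, 0.1035, 0.235]
ee_rot: [3.14, 0.002, -0.204]
force: [-0.4, 0.1, 0.8]
width: 0.0653
```

Request:
{"op": "move_arm", "data": {"deltas": [[0, 0, 25, 0, 0, 0], [0, 0, 25, 0, 0, 0], [0, 0, 20, 0, 0, 0], [0, 0, 10, 0, 0, 0], [0, 0, 0, 0, 0, 0]], "claw": 0}}

```text
t: 23.32
eef_pos: [0.5761, 0.104, 0.3184]
ee_rot: [-3.139, -0.004, -0.204]
force: [0.9, 0.5, -0.6]
width: 0.0865
```

```bash
python3 w3.py g.png
python3 - <<'E'
from h import *
st=arm.get_state();w=arm.grab_frame("wrist")
print([(np.round(x["xy"]).tolist(),round(x["score"],2)) for t in("long_stone",) for x in arm.spot_point(t,"wrist")[:3]],[atz("wrist",x["xy"],.0185,st).round(4) for x in arm.spot_point("long_stone","wrist")[:2]])
print([(atz("wrist",x["xy"],.083,st).round(4),x["score"]) for x in arm.spot_point("cover_handle","wrist")[:2]])
E
```

```text
[0.57608583 0.10399282 0.31842878] [-3.13854733 -0.00429636 -0.20381965] 0.0865041760002022
far wall inner edge top (x=.066/.07,z=.057), end wall [[344.6, 113.3], [159.7, 113.1], [340.4, 107.7], [332.1, 267.1]]
tcp in case -0.0009274952937357728 -0.08599667291664723
[([252.0, 186.0], 0.61)] [array([0.5738, 0.1036, 0.0185])]
[(array([0.6069, 0.2531, 0.083 ]), 0.91)]
```

View pics/g.png

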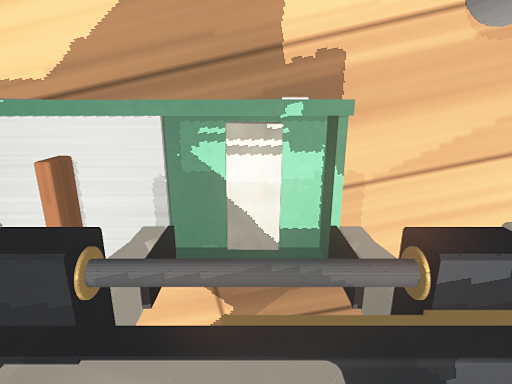

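Picture 7: the stone lies flat on the bay floor, let go, with a gap all round (columns 226–281). The handle is seen at about (0.607, 0.253), where I left it. Now I shut the cover.

Request:
{"op": "move_arm", "data": {"deltas": [[6.3, 30, 0, 0, 0, 0], [6.3, 30, 0, 0, 0, 0], [6.3, 30, 0, 0, 0, 0], [6.3, 30, 0, 0, 0, 0], [6.4, 30, 0, 0, 0, 0]]}}

```text
t: 23.98
eef_pos: [0.6071, 0.255, 0.3138]
ee_rot: [3.14, 0.001, -0.204]
force: [-0.1, -0.6, -0.1]
width: 0.0876
```

Request:
{"op": "move_arm", "data": {"deltas": [[0, 0, 0, 0, 0, 0], [0, 0, -20, 0, 0, 0], [0, 0, -25, 0, 0, 0], [0, 0, -20, 0, 0, 0], [0, 0, -13, 0, 0, 0]]}}

```text
t: 24.4
eef_pos: [0.6061, 0.2533, 0.2334]
ee_rot: [3.138, 0.003, -0.204]
force: [-0.2, -0.3, 1.3]
width: 0.088
```

Request:
{"op": "move_arm", "data": {"deltas": [[0, 0, 0, 0, 0, 0], [0, 0, 0, 0, 0, 0], [0, 0, 0, 0, 0, 0], [0, 0, 0, 0, 0, 0], [0, 0, 0, 0, 0, 0]], "claw": 230, "squeeze": 8}}

```text
t: 24.82
eef_pos: [0.6072, 0.2538, 0.2381]
ee_rot: [-3.141, -0.001, -0.204]
force: [0.1, -0.1, 0.2]
width: 0.06
```

Request:
{"op": "move_arm", "data": {"deltas": [[0, 0, 0, 0, 0, 0], [0, 0, 0, 0, 0, 0], [0, 0, 0, 0, 0, 0], [0, 0, 0, 0, 0, 0], [0, 0, 0, 0, 0, 0]]}}

```text
t: 25.23
eef_pos: [0.6071, 0.2538, 0.2373]
ee_rot: [-3.141, -0.0, -0.204]
force: [-1.0, 0.2, 0.3]
width: 0.0266
```

Request:
{"op": "move_arm", "data": {"deltas": [[0, 0, 0, 0, 0, 0], [0, 0, 0, 0, 0, 0], [0, 0, 0, 0, 0, 0], [0, 0, 0, 0, 0, 0], [0, 0, 0, 0, 0, 0]]}}

```text
t: 25.65
eef_pos: [0.607, 0.2535, 0.2372]
ee_rot: [3.141, 0.0, -0.204]
force: [-0.1, -2.1, 0.7]
width: 0.012
```

Request:
{"op": "move_arm", "data": {"deltas": [[-1, -5, 0, 0, 0, 0], [-2, -10, 0, 0, 0, 0], [-3, -15, 0, 0, 0, 0], [-3, -15, 0, 0, 0, 0], [-3, -15, 0, 0, 0, 0]]}}

```text
t: 26.07
eef_pos: [0.5946, 0.1926, 0.2371]
ee_rot: [-3.141, 0.0, -0.204]
force: [-1.1, 3.7, -0.9]
width: 0.0117
```

Request:
{"op": "move_arm", "data": {"deltas": [[-3, -15, 0, 0, 0, 0], [-3, -15, 0, 0, 0, 0], [-3, -15, 0, 0, 0, 0], [-3, -14, 0, 0, 0, 0], [-2, -10, 0, 0, 0, 0]]}}

```text
t: 26.48
eef_pos: [0.5804, 0.1227, 0.2371]
ee_rot: [3.141, 0.001, -0.205]
force: [-2.7, 3.8, -0.6]
width: 0.0121
```

Request:
{"op": "move_arm", "data": {"deltas": [[-1.5, -7, 0, 0, 0, 0], [-1, -5, 0, 0, 0, 0], [-0.6, -3, 0, 0, 0, 0], [-0.3, -1.5, 0, 0, 0, 0], [0, 0, 0, 0, 0, 0]]}}

```text
t: 26.9
eef_pos: [0.5774, 0.1078, 0.2371]
ee_rot: [3.141, 0.001, -0.204]
force: [-4.3, -0.2, 2.3]
width: 0.012
```

Request:
{"op": "move_arm", "data": {"deltas": [[-0.2, -1, 0, 0, 0, 0], [-0.2, -1, 0, 0, 0, 0], [-0.2, -1, 0, 0, 0, 0], [0, 0, 0, 0, 0, 0], [0, 0, 0, 0, 0, 0]]}}

```text
t: 27.32
eef_pos: [0.577, 0.1062, 0.2371]
ee_rot: [-3.141, 0.0, -0.204]
force: [-6.6, 6.6, 1.4]
width: 0.012
```

Request:
{"op": "move_arm", "data": {"deltas": [[0, -1, 0, 0, 0, 0], [0, -1, 0, 0, 0, 0], [0, -1, 0, 0, 0, 0], [0, 0, 0, 0, 0, 0], [0, 0, 0, 0, 0, 0]]}}

```text
t: 27.73
eef_pos: [0.5769, 0.1051, 0.2371]
ee_rot: [-3.138, -0.0, -0.203]
force: [-9.5, 17.4, 1.6]
width: 0.0131
```

The force climbed to 17 N with almost no further travel, so the cover is against its stop. Release and retreat.

Request:
{"op": "move_arm", "data": {"deltas": [[0, 0, 0, 0, 0, 0], [0, 1.5, 0, 0, 0, 0], [0, 0, 0, 0, 0, 0], [0, 0, 0, 0, 0, 0], [0, 0, 0, 0, 0, 0]], "claw": 100}}

```text
t: 28.15
eef_pos: [0.5773, 0.1035, 0.2372]
ee_rot: [3.141, -0.0, -0.204]
force: [-0.0, 0.4, -0.6]
width: 0.0409
```

Request:
{"op": "move_arm", "data": {"deltas": [[0, 0, 10, 0, 0, 0], [0, 0, 20, 0, 0, 0], [0, 0, 30, 0, 0, 0], [0, 0, 35, 0, 0, 0], [0, 0, 35, 0, 0, 0]]}}

```text
t: 28.57
eef_pos: [0.5768, 0.1033, 0.3691]
ee_rot: [3.141, 0.0, -0.204]
force: [1.8, 0.2, -0.3]
width: 0.0533
```

Request:
{"op": "move_arm", "data": {"deltas": [[0, 0, 20, 0, 0, 0], [0, 0, 10, 0, 0, 0], [0, 0, 0, 0, 0, 0], [0, 0, 0, 0, 0, 0], [0, 0, 0, 0, 0, 0]]}}

```text
t: 28.98
eef_pos: [0.5766, 0.1035, 0.3958]
ee_rot: [3.141, 0.002, -0.205]
force: [-0.0, 0.7, 0.1]
width: 0.053
```

Run:
```python
from h import *
st=arm.get_state(); w=arm.grab_frame("wrist"); s=arm.grab_frame("scene"); t=arm.grab_frame("top")
save(np.hstack([cv2.resize(w,(400,300)),cv2.resize(s,(400,300))]),"i.png"); print(st["eef_pos"],st["force"])
print("handle",[atz("wrist",x["xy"],.083,st).round(4) for x in arm.spot_point("cover_handle","wrist")[:1]])
print("short",[(np.round(x["xy"]),x["score"]) for x in arm.spot_point("short_stone","scene")[:1]],"can",[np.round(x["xy"]) for x in arm.spot_point("oil_can","scene")[:1]],"wrench",[np.round(x["xy"]) for x in arm.spot_point("wrench","scene")[:1]])
```

```text
[0.57660179 0.10347871 0.3957728 ] [-0.02015706  0.67375956  0.08535802]
handle [array([0.5787, 0.1092, 0.083 ])]
short [(array([197., 226.]), 0.61)] can [array([286., 274.])] wrench [array([226., 289.])]
```

View pics/i.png

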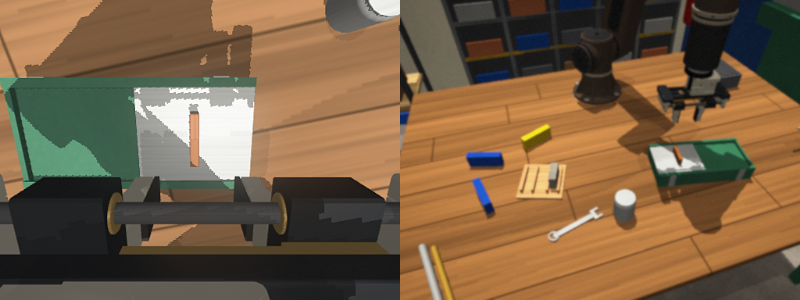

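Picture 8: the cover is shut, with the handle at (0.5787, 0.1092) against (0.5776, 0.1100) at the start. The short stone, can and wrench are where they were (scene (197,226), (286,274), (226,289)), and the robot is clear of everything.

```bash
python3 -c "
from station import arm
print(arm.job_done())"
```

```text
the job is handed in; nothing more can be done
None
```

The job is handed in at about 29 s of the 72 s allowed. I slid the cover about 148 mm back by its handle and took the grey long stone from the rack. I stood it on the bench, toppled it flat and took it up again across its width. I then set it down in the bay with light contact, let it go, and slid the cover shut.

**Last checks:**
- **Stone:** the wrist picture before closing showed it flat on the bay floor, released, with a gap all round. With the cover shut it can no longer be seen.
- **Cover:** it was pushed against its stop, where the force rose to 17 N. The handle was then seen within about 1.5 mm of its starting place.
- **Bystanders:** the short stone and the oil can were within 2 px of their first positions in the scene view, and the wrench within about 4 px.
- **Robot:** it was clear of everything, with forces near zero.

**Disagreements:**
- **Handle height:** the first two-camera measurement came out about 10 mm low (73 mm instead of 83). Repeating it with the wrist view gave 79 mm.
- **Rack fit:** it failed because the scene network reported the wrench as the rack. I placed the stones from their own measurements instead.
- **Case position:** the wrist view put the case about 2 mm nearer than the first fit. I corrected for that before lowering the stone.

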